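# Back off the index pin of a drilling jig and slide its plate to the stop

### The job

Free the wooden plate of the drilling jig: unscrew the red knurled wheel by rolling a fingertip across its rim, two full turns anticlockwise seen from above (to within an eighth of a turn), so that its pin rises out of the plate. Then push the plate with a fingertip along its rails until it rests against the blue stop on the left. Grip and lift nothing, leave the wheel at two turns and do not disturb the other things on the bench.

Things in the scene. Friction and masses are not known exactly. Their poses are not given: they have to be found in the camera images.
- jig: Fixed drilling jig. Plywood base, top 18 mm above the bench, x -85..+135, y -180..+180 mm. Two aluminium rails along y, 10 mm high, 12 wide, 290 long, inner faces at x = +-56.5. Steel bridge 36 mm wide, 52 to 62 mm above the bench, from a post at x = 73..95 to x = -18. Origin: on the bench under the wheel's axis; x away from the robot, y left along the rails, z up; turned up to 20 degrees
- wheel (a joint): turn of the red wheel about its upright axis, rad: 0 at the start (screwed down), grows anticlockwise seen from above, which loosens it; two full turns = 12.57, end of thread 18.8. Stiff (0.07 N m); stays where it is left. Each turn raises the brass pin 4 mm; the pin starts 5 mm deep in the plate's hole and locks the plate
- wheel_centre (a point): centre of the red knurled wheel, half-way up its rim, 78 mm above the bench. Wheel 92 mm in diameter over 20 upright ridges (5 mm proud), 66 to 90 mm above the bench; it does not rise. A white stroke on its top points to the jig's -x (to the robot) at the start. The brass pin in its middle, 12 mm thick, tops at 97 mm and rises. The point's x axis turns with the wheel
- plate: loose wooden plate 110 mm (x) by 240 mm (y, along the rails) by 18 mm thick, about 0.33 kg, lying on the jig's base between the rails, underside 18 mm and top 36 mm above the bench. Origin under its centre; axes as the jig's. The pin's hole lies 30 mm left (+y) of its centre
- plate_right_end (a point): middle of the right-hand (jig -y) end face of the plate, 27 mm above the bench: the face to push on; axes as the jig's
- plate_left_end (a point): middle of the left-hand (jig +y) end face of the plate, 240 mm from the other one; at the end this face lies against the stop
- stop: blue stop bar screwed to the jig's base across the rails, left of the plate: 100 mm (x) by 22 mm (y) by 20 mm high. Origin: on the jig's base (18 mm above the bench), in the middle of the face that looks at the plate; the bar extends from there to +y; axes as the jig's. It starts 30 to 60 mm from the plate's left end
- offcut: loose wooden offcut 28 x 34 x 26 mm on the jig's base, right of the bridge post; leave alone. Origin under its centre
- jar: small jar, 28 mm across and 50 mm high, on the jig's base, left of the bridge post; leave alone. Origin under its centre
- tape: yellow and black tape measure, 40 x 80 x 64 mm, on the bench to the left; leave alone. Origin under its centre
- hammer: hammer lying on the bench beyond the jig, to the right; leave alone
- glue: pale glue bottle with an orange cap, 60 mm across and 170 mm high, on the bench beyond the jig; leave alone. Origin under its centre
- clamp: orange bar clamp, 280 mm long, lying on the bench far left; leave alone
- square: try square with a dark wooden stock, 110 mm, and a 150 mm steel blade, lying on the bench to the right; leave alone

How it is judged:
By the outcome, as a careful person would: the job done as asked, in the order asked, and still so for the second after the job is handed in, with the robot touching nothing.
It also fails if it takes over 72 s, if anything falls off the work surface, if the arm or the gripper's body presses on something with over 40 N, if the wrist force passes 120 N, or if a joint passes its speed limit or range.

### The arm

A 6-joint arm with a two-finger parallel gripper is mounted at the origin on the work surface. World frame = base frame: x ahead of the robot, y to its left, z up, the work surface at z = 0. Lengths are in mm, angles in rad, forces in N, time in s.
With the tool pointing down it reaches from about 400 to 925 mm from the base axis. Payload 12.5 kg.
Tool frame: the origin (TCP) lies midway between the tips of the shut fingers; the grasp point (between the pads) lies 19 mm behind it; z points along the fingers, y is the direction in which the jaws open and shut (so a half turn about z gives the same grasp; the last joint's range is limited). The gripper opens to 95 mm and grips with 3 to 60 N. Pads are 20 mm wide; open, the fingers measure 119 mm over their backs; the gripper's body (75 mm by 180 mm) begins 59 mm behind the grasp point.
Start: joints at [-1.428, 0.491, 1.559, -0, 1.092, -0.106], TCP at [153.923, -605.768, 214.661] pointing down, gripper open.
Joint ranges: [-3.1, 3.1], [-0.84, 2.19], [0.05, 2.79], [-1.13, 4.28], [0.06, 2.93], [-2.69, 2.69]. Speed limits (rad/s): [2.22, 2.22, 2.79, 3.14, 3.14, 3.14].

### API

Orientations are given as [roll, pitch, yaw] about the fixed x, y, z axes, in that order (R = Rz(yaw) Ry(pitch) Rx(roll)).
In Python, from cell import env gives the robot as it stands.
- The arm moves only by the tool servo_tool, never from a script. Its argument "plan" is a list of rows, each a list of 7 numbers: the shift along the tool's x, y, z in m, then the turn, a rotation vector about the tool's x, y, z in degrees, then the opening in per cent of the stroke, from 0 (shut) to 100 (fully open). In form: [[dx, dy, dz, wx, wy, wz, jaw], ...]. A call has 1 to 8 rows; each row shifts and turns the pose as measured when the row begins, along the tool's axes as they then stand; what a row does not reach is not made up. A row lasts 1/12 s, in which the tool goes at most 41.7 mm and 7.16 degrees, less where a joint would pass 70% of its speed; a pose out of reach is approached as far as the arm can. A call is refused whole if a number of a shift passes 0.0417 or a number of a turn 7.16, either way. A call with a gripper value outside its range is refused whole. The fingers move at their own pace and stop on an object; the grip force is fixed at half the most. Time passes only in rows, so rows that do not move let the fingers close. It gives the time, the measured TCP pose, the force and the opening at its end, in the units of the state.
- env.state(): the state, without advancing time (a new reading comes with each control period).
- env.read_camera(name): name is "scene" or "top" or "wrist"; returns a dict with "img" (420x560x3 uint8, blue, green, red), "intrinsics" (3x3 intrinsics, pixels), "k1" (the pictures are not rectified: a ray, as slopes to the right and down, at radius r is drawn at 1 + k1 r^2 times it, then the intrinsics apply), "R" (3x3) and "t" (3): a world point X has camera coordinates R X + t. Camera axes: x right, y down, z forward; pixel columns grow to the right and rows downward; lengths in mm; the calibration is good to about 2 mm. A picture is of the moment at which its call begins. There is no depth.
- env.job_done(): hands the job in, once; it reports no verdict.
The state is a dict: "t": time; "joints": joint angles; "qvel": joint speeds; "tau": joint torques, N m; "eef_pos": TCP position; "tcp_rot": TCP orientation; "ft_force": force on the tool from outside, world axes, zero at the start; "moment": the same for the moment, N m; "opening": opening from 0.0 (shut) to 1.0 (fully open).
Only numpy, scipy, OpenCV 4.12 (cv2) and the standard library are available. Lean on these libraries where they do the work, as an engineer would, in place of code of your own. Each camera call takes 0.05 s, during which the arm holds its last target. There are 200 camera calls.

## Working session

There is one attempt and no reset: what is moved stays moved. The work goes in short steps, Python scripts to look and compute and a tool call to move; the robot and the scene stay as the last step left them, time stands still between calls to the robot, and variables do not carry over. Pictures are saved under pics/ and viewed, about 8 in all and at most 12, crops included, and the job is handed in when it is done.

Besides the shell and the picture viewer there is one more tool, called after "Request:" in YAML: its name, and indented under it one key for each argument. servo_tool: Moves the arm, as the interface text tells. Its arguments: {"type":"object","properties":{"plan":{"type":"array","items":{"type":"array","items":{"type":"number"}}}},"required":["plan"]}

```bash
ls; mkdir -p pics
cat > h.py <<'E'
import numpy as np, cv2
from cell import env
def snap(n,f):
    c=env.read_camera(n); cv2.imwrite('pics/'+f,c['img']); np.savez('pics/'+f+'.npz',**{k:c[k] for k in('intrinsics','k1','R','t')}); return c
def load(f): return dict(np.load('pics/'+f+'.npz'))
def proj(c,X):
    X=np.atleast_2d(X)@np.array(c['R']).T+np.array(c['t']); s=X[:,:2]/X[:,2:]
    s=s*(1+c['k1']*(s**2).sum(1,keepdims=True)); K=np.array(c['intrinsics']); return s@K[:2,:2].T+K[:2,2]
def unproj(c,uv,z):
    K=np.array(c['intrinsics'],float); s=cv2.undistortPoints(np.array(uv,float).reshape(-1,1,2),K,np.array([float(c['k1']),0,0,0])).reshape(-1,2)
    R=np.array(c['R']);o=-R.T@np.array(c['t']); d=np.c_[s,np.ones(len(s))]@R
    return o+d*((z-o[2])/d[:,2])[:,None]
E
python3 - <<'E'
from h import *
a=snap('top','top0.png');b=snap('scene','scene0.png')
for c in(a,b): print(c['intrinsics'],c['k1'],-np.array(c['R']).T@np.array(c['t']))
print(env.state())
E
```

```text
pics
[[427.7445809    0.         284.59623523]
 [  0.         427.7445809  209.01841558]
 [  0.           0.           1.        ]] 0.009276698207391382 [ 430.75795572   19.29671469 1193.54407379]
[[411.07668087   0.         282.70030218]
 [  0.         411.07668087 208.69033469]
 [  0.           0.           1.        ]] -0.1018386704834689 [1008.85998993 -655.54924503  705.25220814]
{'t': 0.1, 'joints': array([-1.42761858e+00,  4.91490927e-01,  1.55937874e+00, -3.39019871e-05,
        1.09169390e+00, -1.05584816e-01]), 'qvel': array([ 1.25206727e-03, -1.09428043e-03,  3.74551093e-06,  8.13747670e-04,
       -2.07498939e-05, -5.01114665e-04]), 'tau': array([ 3.63606567e-03, -6.13625121e+01, -2.58604342e+01,  6.94673415e-02,
        4.70212474e-02, -5.36134712e-05]), 'eef_pos': array([ 153.87122007, -605.54692223,  214.12873595]), 'tcp_rot': array([-3.14062397e+00, -7.24215748e-05,  2.48778172e-01]), 'ft_force': array([ 0.2135941 , -0.08958193,  0.26311018]), 'moment': array([ 0.01256031,  0.01072909, -0.03376903]), 'opening': 1.00255742333299}
```

View pics/top0.png

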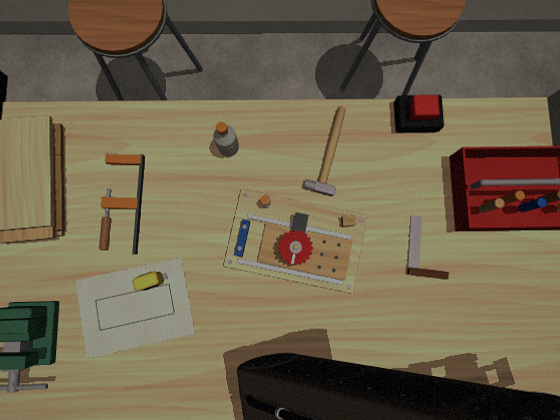

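View pics/scene0.png

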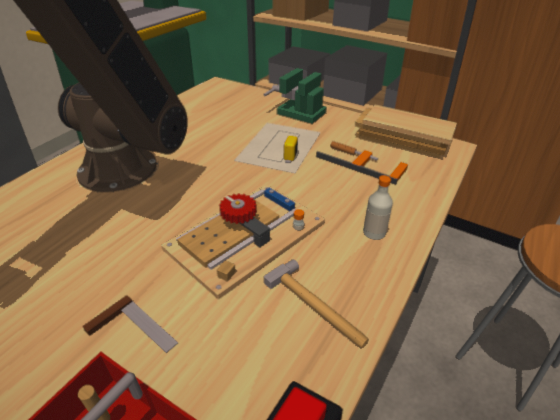

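The top view shows the jig with the red wheel at about (295,247), the stop at (242,239) and the plate's right end near (350,262). The jig is turned by roughly -11°. I'll measure it more closely.

Run:
```python
from h import *
im=cv2.imread('pics/top0.png')
cv2.imwrite('pics/crop0.png',cv2.resize(im[180:300,215:375],None,fx=5,fy=5,interpolation=cv2.INTER_CUBIC))
c=load('top0.png')
b,g,r=[im[...,i].astype(int) for i in range(3)]
m=((r>90)&(g<60)&(b<60)); m[:, :260]=0;m[:,330:]=0;m[:215]=0;m[285:]=0
ys,xs=np.nonzero(m); (cx,cy),rad=cv2.minEnclosingCircle(np.c_[xs,ys].astype(np.float32)); print(cx,cy,rad,unproj(c,[[cx,cy]],88))
m=((b>r+30)&(b>g+15)); m[:, :230]=0;m[:,260:]=0;m[:215]=0;m[265:]=0
ys,xs=np.nonzero(m);rc=cv2.minAreaRect(np.c_[xs,ys].astype(np.float32));print(rc,unproj(c,cv2.boxPoints(rc),38))
```

```text
294.3858337402344 247.14370727539062 17.695913314819336 [[507.08352928 -31.39153722  88.        ]]
((241.75294494628906, 237.61175537109375), (7.809495449066162, 36.22738265991211), 12.528807640075684) [[493.66908173 128.84034946  38.        ]
 [589.09363535 107.5910036   38.        ]
 [584.13212354  86.91622237  38.        ]
 [488.79440949 108.44008064  38.        ]]
```

View pics/crop0.png

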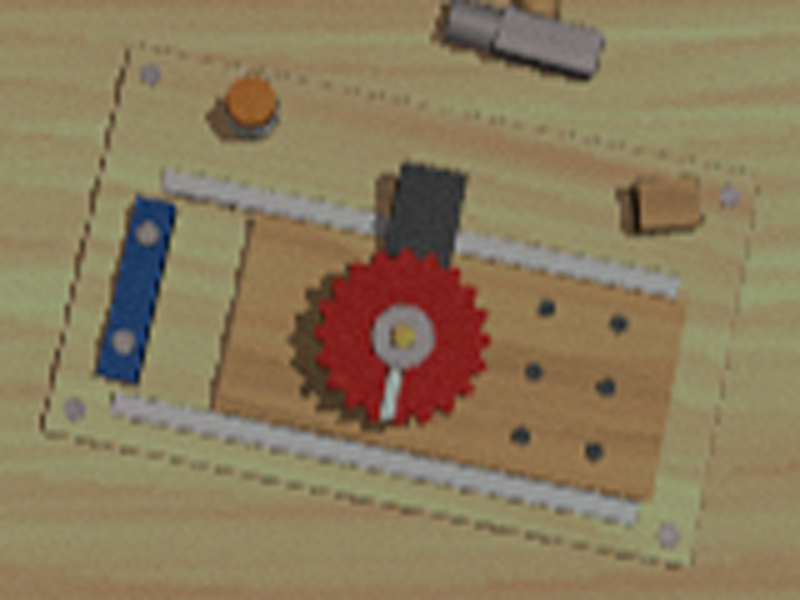

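The crop shows the wheel hub at about (403,335), the white stroke pointing down, the bare plate right of the wheel ending at x≈670, and a gap of about 45 px between the plate and the stop. Next I fit the jig pose.

```bash
cat >> h.py <<'E'
def fit(J,W):
    J=np.array(J,float);W=np.array(W)[:,:2];a=J-J.mean(0);b=W-W.mean(0)
    th=np.arctan2((a[:,0]*b[:,1]-a[:,1]*b[:,0]).sum(),(a*b).sum());R=np.array([[np.cos(th),-np.sin(th)],[np.sin(th),np.cos(th)]])
    o=W.mean(0)-R@J.mean(0);return th,o,W-(J@R.T+o)
E
python3 - <<'E'
from h import *
c=load('top0.png')
f=lambda p,z:unproj(c,np.array(p)/5.+[215-.4,180-.4],z)
J=[(135,180),(135,-180),(-85,-180),(-85,180)]
th,o,e=fit(J,f([(130,47),(757,187),(690,565),(45,430)],18));print(np.degrees(th),o,e.round(1))
R=np.array([[np.cos(th),-np.sin(th)],[np.sin(th),np.cos(th)]])
def jig(p,z): return ((f(p,z)[:,:2]-o)@R).round(1)
print('hub',jig([(403,335)],97),'plate R',jig([(687,298),(650,498)],36),'plate L',jig([(248,222),(213,408)],36))
print('stop',jig([(177,203),(138,383)],38),'rail ends',jig([(165,180),(680,285),(115,405),(635,512)],28))
print('offcut',jig([(668,205)],44),'jar',jig([(250,100)],68), 'stroke', jig([(390,415)],90))
E
```

```text
-12.98826493106319 [505.86300876 -32.95280483] [[-1.   0.4]
 [-4.5  2.6]
 [ 3.9 -0.4]
 [ 1.6 -2.6]]
hub [[1.9 0.3]] plate R [[  58.7 -148.6]
 [ -50.9 -148.8]] plate L [[ 49.3  93.5]
 [-52.8  90.3]]
stop [[ 51.2 133.4]
 [-48.2 132.4]] rail ends [[  63.4  143.5]
 [  65.9 -144.8]
 [ -62.   142.8]
 [ -59.7 -143.5]]
offcut [[ 105.4 -128. ]] jar [[110.  104.9]] stroke [[-39.   -1.7]]
```

```bash
cat >> h.py <<'E'
def go(x,y,z,yaw=None,step=35.):
    """print tool-frame shift (m) to the target, and yaw turn wz (deg) needed"""
    s=env.state();p=s['eef_pos'];w=s['tcp_rot'][2]
    d=np.array([x,y,z])-p; c,sn=np.cos(w),np.sin(w)
    t=np.array([c*d[0]+sn*d[1],sn*d[0]-c*d[1],-d[2]])/1000
    n=int(np.ceil(np.linalg.norm(t)*1000/step)) or 1
    print('pos',p.round(1),'rot',np.degrees(s['tcp_rot']).round(1),'total',t.round(4),'n',n,'row',(t/n).round(4),'wz', None if yaw is None else -(np.degrees((np.radians(yaw)-w+np.pi)%(2*np.pi)-np.pi)).round(1),'t',round(s['t'],2),'F',np.round(s['ft_force'],1),'q',np.round(s['joints'],2),'open',round(s['opening'],2))
E
python3 - <<'E'
from h import *
c=load('top0.png'); print('glue',unproj(c,[(222,127)],170)[0],unproj(c,[(229,155)],0)[0])
w=env.read_camera('wrist'); s=env.state()
o=-np.array(w['R']).T@np.array(w['t'])-s['eef_pos']; y=s['tcp_rot'][2]
T=np.array([[np.cos(y),np.sin(y),0],[np.sin(y),-np.cos(y),0],[0,0,-1]])
print('cam in tool',T@o,'axes',(np.array(w['R'])@T.T).round(2),w['intrinsics'])
go(500,-140,200,14.25)
E
```

```text
glue [803.19056848 146.31728765 170.        ] [780.78320118 146.9721497    0.        ]
cam in tool [  77.6696992    -0.27538193 -169.66986943] axes [[ 0.    1.    0.  ]
 [-0.96  0.   -0.27]
 [-0.27 -0.    0.96]] [[302.47956043   0.         277.48039455]
 [  0.         302.47956043 211.14001235]
 [  0.           0.           1.        ]]
pos [ 153.9 -605.6  214.2] rot [-180.    -0.    14.3] total [ 0.4501 -0.3661  0.0142] n 17 row [ 0.0265 -0.0215  0.0008] wz 0.0 t 0.15 F [0.2 0.7 0.5] q [-1.43  0.49  1.56  0.    1.09 -0.11] open 1.0
```

Request:
servo_tool:
  plan:
    - [0.03, -0.024, 0.001, 0, 0, 0, 0]
    - [0.03, -0.024, 0.001, 0, 0, 0, 0]
    - [0.03, -0.024, 0.001, 0, 0, 0, 0]
    - [0.03, -0.024, 0.001, 0, 0, 0, 0]
    - [0.03, -0.024, 0.001, 0, 0, 0, 0]
    - [0.03, -0.024, 0.001, 0, 0, 0, 0]
    - [0.03, -0.024, 0.001, 0, 0, 0, 0]
    - [0.03, -0.024, 0.001, 0, 0, 0, 0]

```text
t: 0.82
eef_pos: [341.3, -355.3, 203.2]
tcp_rot: [-3.139, 0.001, 0.238]
ft_force: [-0.2, -1.2, -0.1]
opening: 0.498
```

Request:
servo_tool:
  plan:
    - [0.03, -0.024, 0.001, 0, 0, 0, 0]
    - [0.03, -0.024, 0.001, 0, 0, 0, 0]
    - [0.03, -0.024, 0.001, 0, 0, 0, 0]
    - [0.03, -0.024, 0.001, 0, 0, 0, 0]
    - [0.03, -0.024, 0.001, 0, 0, 0, 0]
    - [0.03, -0.024, 0.001, 0, 0, 0, 0]
    - [0.03, -0.024, 0.001, 0, 0, 0, 0]
    - [0, 0, 0, 0, 0, 0, 0]

```text
t: 1.48
eef_pos: [514.0, -125.3, 195.9]
tcp_rot: [-3.139, 0.0, 0.241]
ft_force: [-0.9, -0.4, -1.4]
opening: 0.009
```

Run:
```python
from h import *
snap('wrist','w1.png'); go(505,-110,120,-30)
```

```text
pos [ 512.7 -126.9  195.8] rot [-1.799e+02  1.000e-01  1.390e+01] total [-0.0034 -0.0183  0.0758] n 3 row [-0.0011 -0.0061  0.0253] wz 43.9 t 1.53 F [-1.5 -0.5 -1.2] q [-0.37  0.38  1.82  0.    0.95  0.96] open 0.01
```

View pics/w1.png

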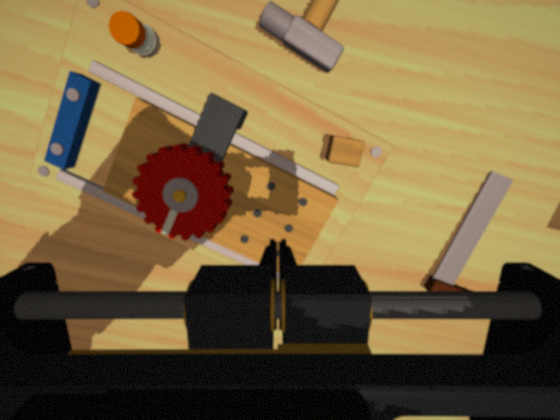

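The wrist view shows the wheel hub at (180,195) and the shut fingertips near (278,243), with the tips tapering to a narrow nose. I refine the wheel centre and measure the tip.

Run:
```python
from h import *
im=cv2.imread('pics/w1.png');c=load('w1.png');s=env.state()
r,g,b=im[...,2].astype(int),im[...,1].astype(int),im[...,0].astype(int)
m=((r>45)&(r>3*g)&(r>3*b)).astype(np.uint8);m[:,:120]=0;m[:,245:]=0;m[:130]=0;m[250:]=0
ys,xs=np.nonzero(m);p=np.c_[xs,ys].astype(np.float32);(x,y),rad=cv2.minEnclosingCircle(p);print(x,y,rad,'c90',unproj(c,[(x,y)],90),'c78',unproj(c,[(x,y)],78))
print('hub',unproj(c,[(180,195)],97))
y=s['tcp_rot'][2];T=np.array([[np.cos(y),np.sin(y),0],[np.sin(y),-np.cos(y),0],[0,0,-1]])
for v in [(0,0,0),(10,0,0),(-10,0,0),(0,12,0),(0,-12,0),(10,12,0),(10,6,0),(-10,12,0),(10,12,-40)]: print(v,proj(c,s['eef_pos']+np.array(v)@T).round(0))
cv2.imwrite('pics/tip.png',cv2.convertScaleAbs(cv2.resize(im[225:365,180:380],None,fx=4,fy=4),alpha=2.5))
th,o,e=fit([(135,180),(135,-180),(0,0)],np.r_[unproj(c,[(80,-1000)],18)[:0],unproj(c,[(90,0),(391,148)],18),unproj(c,[(180,194)],97)]);print(np.degrees(th),o,e)
```

```text
181.875 190.1875 50.139163970947266 c90 [[511.22241934 -33.74467138  90.        ]] c78 [[507.8160006  -30.56351302  78.        ]]
hub [[508.37019055 -34.64092954  97.        ]]
(0, 0, 0) [[280. 260.]]
(10, 0, 0) [[280. 245.]]
(-10, 0, 0) [[280. 275.]]
(0, 12, 0) [[300. 260.]]
(0, -12, 0) [[261. 260.]]
(10, 12, 0) [[300. 245.]]
(10, 6, 0) [[290. 245.]]
(-10, 12, 0) [[299. 275.]]
(10, 12, -40) [[306. 277.]]
-11.364814687611128 [499.96604022 -37.856166  ] [[-7.99607734 -8.49294474]
 [-1.33183101  5.13415605]
 [ 9.32790834  3.35878868]]
```

View pics/tip.png

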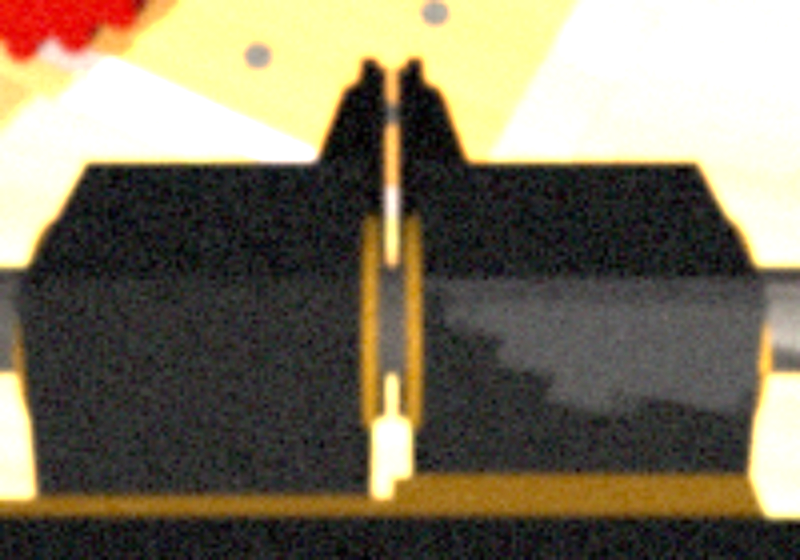

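The shut fingertips taper to a nose about 8–10 mm wide at the tip. I'll lead with one edge of it between ridges and orbit the wheel from left via the near side to the right, turning the tool with the orbit.

```bash
cat >> h.py <<'E'
C=np.array([508.5,-33.5])
def path(x,y,z,yaw,n):
    s=env.state();p=s['eef_pos'];w=np.degrees(s['tcp_rot'][2]);dw=(yaw-w)/n;d=(np.array([x,y,z])-p)/n
    for i in range(n):
        a=np.radians(w+dw*i);print([round((np.cos(a)*d[0]+np.sin(a)*d[1])/1000,4),round((np.sin(a)*d[0]-np.cos(a)*d[1])/1000,4),round(-d[2]/1000,4),0,0,round(-dw,2),0])
def orb(C=C):
    s=env.state();p=s['eef_pos'];r=p[:2]-C
    print('t',round(s['t'],2),'rho',np.hypot(*r).round(1),'phi',np.degrees(np.arctan2(r[1],r[0])).round(1),'yaw',np.degrees(s['tcp_rot'][2]).round(1),'rp',np.degrees(s['tcp_rot'][:2]).round(1),'z',p[2].round(1),'F',np.round(s['ft_force'],1),'q6',s['joints'][5].round(2))
E
python3 -c "
from h import *
a=np.radians(95);path(*(C+72*np.array([np.cos(a),np.sin(a)])),110,-50,10)"
```

```text
[np.float64(0.0029), np.float64(-0.0163), np.float64(0.0086), 0, 0, np.float64(6.39), 0]
[np.float64(0.0011), np.float64(-0.0165), np.float64(0.0086), 0, 0, np.float64(6.39), 0]
[np.float64(-0.0007), np.float64(-0.0165), np.float64(0.0086), 0, 0, np.float64(6.39), 0]
[np.float64(-0.0026), np.float64(-0.0163), np.float64(0.0086), 0, 0, np.float64(6.39), 0]
[np.float64(-0.0044), np.float64(-0.016), np.float64(0.0086), 0, 0, np.float64(6.39), 0]
[np.float64(-0.0061), np.float64(-0.0154), np.float64(0.0086), 0, 0, np.float64(6.39), 0]
[np.float64(-0.0078), np.float64(-0.0146), np.float64(0.0086), 0, 0, np.float64(6.39), 0]
[np.float64(-0.0094), np.float64(-0.0136), np.float64(0.0086), 0, 0, np.float64(6.39), 0]
[np.float64(-0.0108), np.float64(-0.0125), np.float64(0.0086), 0, 0, np.float64(6.39), 0]
[np.float64(-0.0122), np.float64(-0.0112), np.float64(0.0086), 0, 0, np.float64(6.39), 0]
```

Request:
servo_tool:
  plan:
    - [0.003, -0.0163, 0.006, 0, 0, 6.4, 0]
    - [0.001, -0.0165, 0.006, 0, 0, 6.4, 0]
    - [-0.001, -0.0165, 0.006, 0, 0, 6.4, 0]
    - [-0.003, -0.0163, 0.006, 0, 0, 6.4, 0]
    - [-0.0045, -0.016, 0.006, 0, 0, 6.4, 0]
    - [-0.006, -0.0155, 0.01, 0, 0, 6.4, 0]
    - [-0.008, -0.0145, 0.01, 0, 0, 6.4, 0]
    - [-0.0095, -0.0135, 0.01, 0, 0, 6.4, 0]

```text
t: 2.2
eef_pos: [502.6, 3.1, 134.7]
tcp_rot: [3.141, 0.001, -0.694]
ft_force: [0.5, -0.6, 0.2]
opening: 0.003
```

Request:
servo_tool:
  plan:
    - [-0.011, -0.0125, 0.01, 0, 0, 6.4, 0]
    - [-0.012, -0.011, 0.01, 0, 0, 6.4, 0]
    - [0, 0, 0, 0, 0, 0, 0]

```text
t: 2.45
eef_pos: [499.8, 36.5, 112.4]
tcp_rot: [3.139, 0.002, -0.938]
ft_force: [-0.2, -0.4, -0.2]
opening: 0.002
```

```bash
python3 -c "
from h import *
orb();a=np.radians(95);path(*(C+60*np.array([np.cos(a),np.sin(a)])),76,-50,4)"
```

```text
t 2.45 rho 70.5 phi 97.1 yaw -53.7 rp [1.798e+02 1.000e-01] z 112.4 F [-0.2 -0.4 -0.2] q6 2.45
[np.float64(0.0026), np.float64(0.0008), np.float64(0.0091), 0, 0, np.float64(-0.93), 0]
[np.float64(0.0026), np.float64(0.0008), np.float64(0.0091), 0, 0, np.float64(-0.93), 0]
[np.float64(0.0025), np.float64(0.0009), np.float64(0.0091), 0, 0, np.float64(-0.93), 0]
[np.float64(0.0025), np.float64(0.0009), np.float64(0.0091), 0, 0, np.float64(-0.93), 0]
```

Request:
servo_tool:
  plan:
    - [0.002, 0.001, 0.012, 0, 0, 0, 0]
    - [0.002, 0.001, 0.012, 0, 0, 0, 0]
    - [0.002, 0.001, 0.012, 0, 0, 0, 0]
    - [-0.0014, 0.007, 0, 0, 0, -7, 0]
    - [-0.0014, 0.007, 0, 0, 0, -7, 0]
    - [-0.0014, 0.007, 0, 0, 0, -7, 0]
    - [-0.0034, 0.0056, 0, 0, 0, -7, 0]
    - [-0.0034, 0.0056, 0, 0, 0, -7, 0]

```text
t: 3.12
eef_pos: [468.2, 5.3, 76.4]
tcp_rot: [-3.141, 0.009, -0.299]
ft_force: [1.9, 1.5, -0.4]
opening: 0.004
```

```bash
python3 -c "
from h import *
orb()"
```

```text
t 3.12 rho 55.9 phi 136.0 yaw -17.2 rp [-180.     0.5] z 76.4 F [ 1.9  1.5 -0.4] q6 1.74
```

Request:
servo_tool:
  plan:
    - [-0.0023, 0.0063, 0, 0, 0, -7.1, 0]
    - [-0.0023, 0.0063, 0, 0, 0, -7.1, 0]
    - [-0.0023, 0.0063, 0, 0, 0, -7.1, 0]
    - [-0.0025, 0.0061, 0, 0, 0, -7.1, 0]
    - [-0.0025, 0.0061, 0, 0, 0, -7.1, 0]
    - [-0.0025, 0.0061, 0, 0, 0, -7.1, 0]
    - [-0.0025, 0.0061, 0, 0, 0, -7.1, 0]
    - [-0.0025, 0.0061, 0, 0, 0, -7.1, 0]

```text
t: 3.78
eef_pos: [450.4, -54.3, 78.7]
tcp_rot: [-3.129, 0.007, 0.7]
ft_force: [-0.1, -0.5, 0.2]
opening: 0.007
```

```bash
python3 -c "
from h import *
orb()"
```

```text
t 3.78 rho 61.8 phi -160.3 yaw 40.1 rp [-179.3    0.4] z 78.7 F [-0.1 -0.5  0.2] q6 0.6
```

Request:
servo_tool:
  plan:
    - [0.0006, 0.0055, 0.0005, 0, 0, -7.1, 0]
    - [0.0006, 0.0055, 0.0005, 0, 0, -7.1, 0]
    - [0.0004, 0.0055, 0.0005, 0, 0, -7.1, 0]
    - [-0.0018, 0.0047, 0.0003, 0, 0, -7.1, 0]
    - [-0.0019, 0.0047, 0.0003, 0, 0, -7.1, 0]

```text
t: 4.2
eef_pos: [467.8, -79.5, 78.2]
tcp_rot: [-3.125, -0.001, 1.325]
ft_force: [-0.2, 1.0, -0.6]
opening: 0.006
```

```bash
python3 -c "
from h import *
orb()"
```

```text
t 4.2 rho 61.4 phi -131.5 yaw 75.9 rp [-1.791e+02 -1.000e-01] z 78.2 F [-0.2  1.  -0.6] q6 -0.06
```

Request:
servo_tool:
  plan:
    - [0.0007, 0.0058, 0.0005, 0, 0, -7.1, 0]
    - [0.0007, 0.0058, 0.0005, 0, 0, -7.1, 0]
    - [0.0007, 0.0058, 0.0005, 0, 0, -7.1, 0]
    - [0.0002, 0.0054, 0.0003, 0, 0, -7.1, 0]
    - [-0.0012, 0.0048, 0.0003, 0, 0, -7.1, 0]
    - [-0.0012, 0.0048, 0.0003, 0, 0, -7.1, 0]

```text
t: 4.7
eef_pos: [497.7, -87.9, 77.5]
tcp_rot: [-3.126, -0.012, 2.075]
ft_force: [-1.6, -1.7, 0.5]
opening: 0.008
```

```bash
python3 -c "
from h import *
orb()"
```

```text
t 4.7 rho 55.4 phi -101.2 yaw 118.9 rp [-179.1   -0.7] z 77.5 F [-1.6 -1.7  0.5] q6 -0.81
```

Request:
servo_tool:
  plan:
    - [-0.0023, 0.0056, 0.0003, 0, 0, -7.1, 0]
    - [-0.0023, 0.0056, 0.0003, 0, 0, -7.1, 0]
    - [-0.0023, 0.0056, 0.0003, 0, 0, -7.1, 0]
    - [-0.0023, 0.0056, 0.0003, 0, 0, -7.1, 0]
    - [-0.0023, 0.0056, 0.0003, 0, 0, -7.1, 0]
    - [-0.0023, 0.0056, 0.0003, 0, 0, -7.1, 0]
    - [-0.0023, 0.0056, 0.0003, 0, 0, -7.1, 0]
    - [-0.0023, 0.0056, 0.0003, 0, 0, -7.1, 0]

```text
t: 5.37
eef_pos: [537.4, -78.7, 77.8]
tcp_rot: [-3.138, -0.016, 3.075]
ft_force: [1.5, -6.8, -2.5]
opening: 0.006
```

```bash
python3 -c "
from h import *
orb()"
```

```text
t 5.37 rho 53.7 phi -57.4 yaw 176.2 rp [-179.8   -0.9] z 77.8 F [ 1.5 -6.8 -2.5] q6 -1.76
```

Request:
servo_tool:
  plan:
    - [-0.0045, 0.0055, 0.0003, 0, 0, -5, 0]
    - [-0.0045, 0.0055, 0.0003, 0, 0, -5, 0]
    - [-0.0044, 0.0055, 0.0003, 0, 0, -5, 0]
    - [-0.0044, 0.0055, 0.0003, 0, 0, -5, 0]
    - [-0.0043, 0.0056, 0.0003, 0, 0, -5, 0]
    - [-0.0042, 0.0056, 0.0003, 0, 0, -5, 0]
    - [-0.0041, 0.0056, 0.0003, 0, 0, -5, 0]
    - [-0.004, 0.0057, 0.0003, 0, 0, -5, 0]

```text
t: 6.03
eef_pos: [560.9, -42.5, 78.3]
tcp_rot: [-3.14, -0.012, -2.45]
ft_force: [2.4, -3.0, -1.6]
opening: 0.001
```

```bash
python3 -c "
from h import *
orb();snap('top','top1.png')
im=cv2.imread('pics/top1.png');cv2.imwrite('pics/top1c.png',cv2.resize(im[200:290,235:355],None,fx=5,fy=5,interpolation=cv2.INTER_CUBIC))"
```

```text
t 6.03 rho 53.1 phi -9.8 yaw -140.4 rp [-179.9   -0.7] z 78.3 F [ 2.4 -3.  -1.6] q6 -2.44
```

View pics/top1c.png

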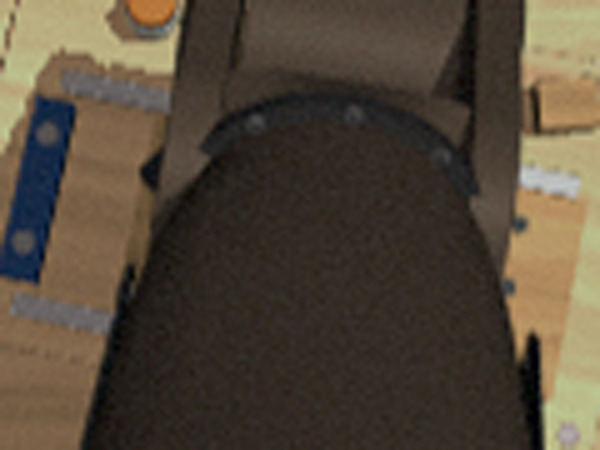

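The arm hides the wheel from the top camera, so I back off and measure the white stroke from the wrist camera.

Request:
servo_tool:
  plan:
    - [-0.004, -0.004, 0, 0, 0, 0, 0]
    - [-0.004, -0.004, 0, 0, 0, 0, 0]
    - [-0.004, -0.004, 0, 0, 0, 0, 0]
    - [0, 0, -0.02, 0, 0, 0, 0]
    - [0, 0, -0.02, 0, 0, 0, 0]
    - [0, 0, 0, 0, 0, 0, 0]

```text
t: 6.58
eef_pos: [579.4, -47.8, 119.5]
tcp_rot: [3.14, -0.015, -2.451]
ft_force: [0.4, 0.4, 0.8]
opening: 0.002
```

```bash
cat >> h.py <<'E'
def wheel(f,cam='wrist',C=C):
    c=snap(cam,f);im=c['img']
    n=301;g=np.linspace(-60,60,n);X,Y=np.meshgrid(-g,g) # image: right=-Y? rows=-X
    W=np.stack([C[0]+np.repeat(g[::-1,None],n,1),C[1]+np.repeat(g[None,::-1],n,0),np.full((n,n),90.)],-1)
    uv=proj(c,W.reshape(-1,3)).reshape(n,n,2).astype(np.float32)
    top=cv2.remap(im,uv[...,0],uv[...,1],cv2.INTER_LINEAR)
    a=np.radians(np.arange(0,360,2));R=np.arange(20,40,1.)
    P=np.stack([C[0]+np.cos(a)[:,None]*R,C[1]+np.sin(a)[:,None]*R,np.full((len(a),len(R)),90.)],-1)
    q=proj(c,P.reshape(-1,3)).reshape(len(a),len(R),2).astype(np.float32);v=cv2.remap(im,q[...,0],q[...,1],cv2.INTER_LINEAR).astype(float)
    sc=np.median(v[...,1]/(v[...,2]+8),1);o=np.argsort(-sc)[:8];print('stroke world angle candidates',np.degrees(a[o]).round(),sc[o].round(2),'bg',np.median(sc).round(2))
    cv2.imwrite('pics/r_'+f,cv2.resize(top,(500,500)))
E
python3 -c "
from h import *
orb();wheel('w2.png')"
```

```text
t 6.58 rho 72.3 phi -11.4 yaw -140.4 rp [179.9  -0.9] z 119.5 F [0.4 0.4 0.8] q6 -2.44
stroke world angle candidates [24. 22. 20. 26. 18. 28. 16. 30.] [0.89 0.89 0.88 0.88 0.88 0.84 0.73 0.6 ] bg 0.05
```

View pics/r_w2.png

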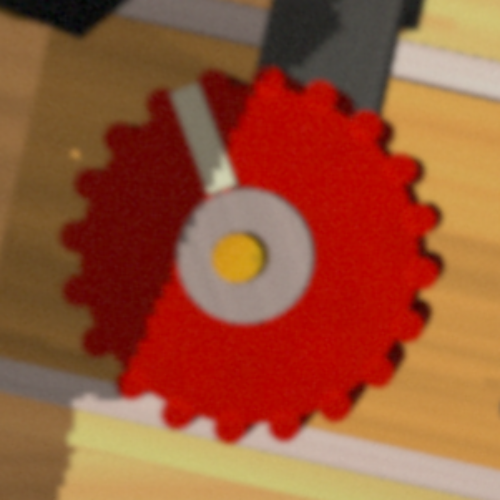

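The rectified view shows the white stroke at world angle about 23°. It started at 167°, so the wheel has turned +216°, and the wheel's centre fits well. I now unwind the tool for the next arc.

Request:
servo_tool:
  plan:
    - [0, 0, 0, 0, 0, 7.1, 0]
    - [0, 0, 0, 0, 0, 7.1, 0]
    - [0, 0, 0, 0, 0, 7.1, 0]
    - [0, 0, 0, 0, 0, 7.1, 0]
    - [0, 0, 0, 0, 0, 7.1, 0]
    - [0, 0, 0, 0, 0, 7.1, 0]
    - [0, 0, 0, 0, 0, 7.1, 0]
    - [0, 0, 0, 0, 0, 7.1, 0]

```text
t: 7.3
eef_pos: [577.0, -50.0, 111.1]
tcp_rot: [-3.129, -0.02, 2.829]
ft_force: [-0.2, -0.7, -0.3]
opening: 0.005
```

Request:
servo_tool:
  plan:
    - [0, 0, 0, 0, 0, 7.1, 0]
    - [0, 0, 0, 0, 0, 7.1, 0]
    - [0, 0, 0, 0, 0, 7.1, 0]
    - [0, 0, 0, 0, 0, 7.1, 0]
    - [0, 0, 0, 0, 0, 7.1, 0]
    - [0, 0, 0, 0, 0, 7.1, 0]
    - [0, 0, 0, 0, 0, 7.1, 0]
    - [0, 0, 0, 0, 0, 7.1, 0]

```text
t: 7.97
eef_pos: [574.4, -51.9, 102.5]
tcp_rot: [-3.107, -0.005, 1.829]
ft_force: [0.0, 0.5, 0.7]
opening: 0.006
```

Request:
servo_tool:
  plan:
    - [0, 0, 0, 0, 0, 7.1, 0]
    - [0, 0, 0, 0, 0, 7.1, 0]
    - [0, 0, 0, 0, 0, 7.1, 0]
    - [0, 0, 0, 0, 0, 7.1, 0]
    - [0, 0, 0, 0, 0, 7.1, 0]
    - [0, 0, 0, 0, 0, 7.1, 0]
    - [0, 0, 0, 0, 0, 7.1, 0]
    - [0, 0, 0, 0, 0, 7.1, 0]

```text
t: 8.63
eef_pos: [571.7, -53.7, 93.9]
tcp_rot: [-3.108, 0.032, 0.829]
ft_force: [0.2, 0.3, -0.2]
opening: 0.006
```

```bash
python3 -c "
from h import *
orb();a=np.radians(97);path(*(C+68*np.array([np.cos(a),np.sin(a)])),118,-54,16)"
```

```text
t 8.63 rho 66.4 phi -17.8 yaw 47.5 rp [-178.1    1.8] z 93.9 F [ 0.2  0.3 -0.2] q6 0.55
[np.float64(0.001), np.float64(-0.007), np.float64(-0.0015), 0, 0, np.float64(6.34), 0]
[np.float64(0.0002), np.float64(-0.0071), np.float64(-0.0015), 0, 0, np.float64(6.34), 0]
[np.float64(-0.0005), np.float64(-0.0071), np.float64(-0.0015), 0, 0, np.float64(6.34), 0]
[np.float64(-0.0013), np.float64(-0.007), np.float64(-0.0015), 0, 0, np.float64(6.34), 0]
[np.float64(-0.0021), np.float64(-0.0068), np.float64(-0.0015), 0, 0, np.float64(6.34), 0]
[np.float64(-0.0028), np.float64(-0.0065), np.float64(-0.0015), 0, 0, np.float64(6.34), 0]
[np.float64(-0.0035), np.float64(-0.0061), np.float64(-0.0015), 0, 0, np.float64(6.34), 0]
[np.float64(-0.0042), np.float64(-0.0057), np.float64(-0.0015), 0, 0, np.float64(6.34), 0]
[np.float64(-0.0048), np.float64(-0.0052), np.float64(-0.0015), 0, 0, np.float64(6.34), 0]
[np.float64(-0.0053), np.float64(-0.0047), np.float64(-0.0015), 0, 0, np.float64(6.34), 0]
[np.float64(-0.0058), np.float64(-0.004), np.float64(-0.0015), 0, 0, np.float64(6.34), 0]
[np.float64(-0.0062), np.float64(-0.0034), np.float64(-0.0015), 0, 0, np.float64(6.34), 0]
[np.float64(-0.0065), np.float64(-0.0027), np.float64(-0.0015), 0, 0, np.float64(6.34), 0]
[np.float64(-0.0068), np.float64(-0.0019), np.float64(-0.0015), 0, 0, np.float64(6.34), 0]
[np.float64(-0.007), np.float64(-0.0012), np.float64(-0.0015), 0, 0, np.float64(6.34), 0]
[np.float64(-0.0071), np.float64(-0.0004), np.float64(-0.0015), 0, 0, np.float64(6.34), 0]
```

Request:
servo_tool:
  plan:
    - [0, 0, -0.015, 0, 0, 7, 0]
    - [0, 0, -0.015, 0, 0, 7, 0]
    - [0.0, -0.009, -0.005, 0, 0, 7, 0]
    - [-0.001, -0.009, -0.002, 0, 0, 7, 0]
    - [-0.002, -0.009, -0.002, 0, 0, 7, 0]
    - [-0.003, -0.009, -0.002, 0, 0, 7, 0]
    - [-0.004, -0.008, -0.002, 0, 0, 7, 0]
    - [-0.005, -0.007, -0.002, 0, 0, 7, 0]

```text
t: 9.3
eef_pos: [542.4, -9.1, 133.4]
tcp_rot: [3.133, 0.058, -0.171]
ft_force: [0.7, -0.6, -0.3]
opening: 0.002
```

```bash
python3 -c "
from h import *
orb();a=np.radians(97);path(*(C+68*np.array([np.cos(a),np.sin(a)])),118,-54,7)"
```

```text
t 9.3 rho 41.8 phi 35.7 yaw -9.8 rp [179.5   3.3] z 133.4 F [ 0.7 -0.6 -0.3] q6 1.61
[np.float64(-0.007), np.float64(-0.005), np.float64(0.0022), 0, 0, np.float64(6.31), 0]
[np.float64(-0.0075), np.float64(-0.0042), np.float64(0.0022), 0, 0, np.float64(6.31), 0]
[np.float64(-0.0079), np.float64(-0.0034), np.float64(0.0022), 0, 0, np.float64(6.31), 0]
[np.float64(-0.0083), np.float64(-0.0025), np.float64(0.0022), 0, 0, np.float64(6.31), 0]
[np.float64(-0.0085), np.float64(-0.0016), np.float64(0.0022), 0, 0, np.float64(6.31), 0]
[np.float64(-0.0086), np.float64(-0.0006), np.float64(0.0022), 0, 0, np.float64(6.31), 0]
[np.float64(-0.0086), np.float64(0.0003), np.float64(0.0022), 0, 0, np.float64(6.31), 0]
```

Request:
servo_tool:
  plan:
    - [-0.007, -0.005, 0, 0, 0.6, 6.3, 0]
    - [-0.0075, -0.0042, 0, 0, 0.6, 6.3, 0]
    - [-0.008, -0.0034, 0, 0, 0.6, 6.3, 0]
    - [-0.008, -0.0025, 0, 0, 0.6, 6.3, 0]
    - [-0.008, -0.0016, 0.003, 0, 0.6, 6.3, 0]
    - [-0.008, -0.0006, 0.006, 0, 0.6, 6.3, 0]
    - [-0.007, 0.0003, 0.007, 0, 0.6, 6.3, 0]

```text
t: 9.88
eef_pos: [500.2, 32.7, 113.2]
tcp_rot: [3.119, -0.03, -0.987]
ft_force: [-0.2, 0.0, 0.1]
opening: 0.004
```

```bash
python3 -c "
from h import *
orb()"
```

```text
t 9.88 rho 66.7 phi 97.1 yaw -56.6 rp [178.7  -1.7] z 113.2 F [-0.2  0.   0.1] q6 2.56
```

Request:
servo_tool:
  plan:
    - [0.001, 0.0005, 0.012, 0.3, -0.4, 0, 0]
    - [0.001, 0.0005, 0.012, 0.3, -0.4, 0, 0]
    - [0.001, 0.0005, 0.011, 0.3, -0.4, 0, 0]
    - [0.0012, 0.0062, 0, 0.3, -0.4, -7, 0]
    - [0.0012, 0.0062, 0, 0, 0, -7, 0]
    - [0.0005, 0.0062, 0, 0, 0, -7, 0]
    - [-0.0008, 0.0056, 0, 0, 0, -7, 0]
    - [-0.0012, 0.0054, 0, 0, 0, -7, 0]

```text
t: 10.55
eef_pos: [473.0, 9.0, 70.3]
tcp_rot: [3.139, 0.019, -0.377]
ft_force: [-5.3, 8.1, 14.5]
opening: 0.006
```

```bash
python3 -c "
from h import *
orb()"
```

```text
t 10.55 rho 55.4 phi 129.9 yaw -21.6 rp [179.9   1.1] z 70.3 F [-5.3  8.1 14.5] q6 1.82
```

Request:
servo_tool:
  plan:
    - [-0.003, 0.004, -0.004, 0, 0.5, -7, 0]
    - [-0.0022, 0.0054, -0.003, 0, 0.5, -7, 0]
    - [-0.0015, 0.0057, -0.001, 0, 0.2, -7, 0]
    - [-0.0015, 0.0057, -0.0003, 0, 0, -7, 0]

```text
t: 10.88
eef_pos: [457.8, -9.1, 76.0]
tcp_rot: [-3.139, 0.006, 0.123]
ft_force: [-2.5, 2.7, 2.1]
opening: 0.004
```

```bash
python3 -c "
from h import *
orb()"
```

```text
t 10.88 rho 56.3 phi 154.3 yaw 7.1 rp [-179.8    0.3] z 76.0 F [-2.5  2.7  2.1] q6 1.28
```

Request:
servo_tool:
  plan:
    - [-0.0018, 0.006, 0, 0, 0, -7, 0]
    - [-0.0018, 0.006, 0, 0, 0, -7, 0]
    - [-0.0018, 0.006, 0, 0, 0, -7, 0]
    - [-0.0018, 0.006, 0, 0, 0, -7, 0]
    - [-0.0018, 0.006, 0, 0, 0, -7, 0]
    - [-0.0018, 0.006, 0, 0, 0, -7, 0]

```text
t: 11.38
eef_pos: [453.8, -45.7, 71.9]
tcp_rot: [-3.116, 0.012, 0.873]
ft_force: [-7.7, -0.1, 7.8]
opening: 0.011
```

```bash
python3 -c "
from h import *
orb()"
```

```text
t 11.38 rho 56.1 phi -167.4 yaw 50.0 rp [-178.5    0.7] z 71.9 F [-7.7 -0.1  7.8] q6 0.45
```

Request:
servo_tool:
  plan:
    - [-0.0026, 0.0056, -0.0025, -0.3, 0.2, -7, 0]
    - [-0.0026, 0.0056, -0.0025, -0.3, 0.2, -7, 0]
    - [-0.0025, 0.0057, -0.002, -0.3, 0.2, -7, 0]
    - [-0.0025, 0.0057, -0.0008, -0.3, 0, -7, 0]
    - [-0.0025, 0.0057, -0.0008, -0.2, 0, -7, 0]
    - [-0.0025, 0.0057, -0.0008, -0.2, 0, -7, 0]
    - [-0.0025, 0.0057, -0.0008, 0, 0, -7, 0]

```text
t: 11.97
eef_pos: [475.5, -76.8, 75.2]
tcp_rot: [-3.122, -0.016, 1.748]
ft_force: [-9.7, -11.7, 8.0]
opening: 0.004
```

```bash
python3 -c "
from h import *
orb()"
```

```text
t 11.97 rho 54.5 phi -127.3 yaw 100.2 rp [-178.9   -0.9] z 75.2 F [ -9.7 -11.7   8. ] q6 -0.48
```

Request:
servo_tool:
  plan:
    - [-0.0042, 0.005, -0.0015, -0.2, 0, -5.5, 0]
    - [-0.004, 0.0052, -0.0015, -0.2, 0, -5.5, 0]
    - [-0.0037, 0.0054, -0.0015, -0.2, 0, -5.5, 0]
    - [-0.0037, 0.0054, -0.0008, -0.2, 0, -5.5, 0]
    - [-0.0037, 0.0054, -0.0008, 0, 0, -5.5, 0]
    - [-0.0037, 0.0054, -0.0008, 0, 0, -5.5, 0]

```text
t: 12.47
eef_pos: [509.3, -87.6, 75.9]
tcp_rot: [-3.138, -0.031, 2.35]
ft_force: [-1.7, -1.7, 2.3]
opening: 0.007
```

```bash
python3 -c "
from h import *
orb()"
```

```text
t 12.47 rho 54.1 phi -89.1 yaw 134.6 rp [-179.8   -1.8] z 75.9 F [-1.7 -1.7  2.3] q6 -1.1
```

Request:
servo_tool:
  plan:
    - [-0.0034, 0.0055, -0.0008, 0, -0.3, -6, 0]
    - [-0.0034, 0.0055, -0.0008, 0, -0.3, -6, 0]
    - [-0.0034, 0.0055, -0.0008, 0, -0.3, -6, 0]
    - [-0.0034, 0.0055, -0.0008, 0, -0.3, -6, 0]
    - [-0.0034, 0.0055, -0.0008, 0, -0.3, -6, 0]
    - [-0.0034, 0.0055, -0.0008, 0, -0.3, -6, 0]
    - [-0.0034, 0.0055, -0.0008, 0, 0, -6, 0]

```text
t: 13.05
eef_pos: [548.3, -68.8, 76.2]
tcp_rot: [3.138, -0.001, 3.113]
ft_force: [0.1, -2.6, -0.5]
opening: 0.005
```

```bash
python3 -c "
from h import *
orb()"
```

```text
t 13.05 rho 53.2 phi -41.6 yaw 178.4 rp [ 1.798e+02 -1.000e-01] z 76.2 F [ 0.1 -2.6 -0.5] q6 -1.79
```

Request:
servo_tool:
  plan:
    - [-0.0034, 0.0055, -0.0006, 0, 0, -5.7, 0]
    - [-0.0034, 0.0055, -0.0006, 0, 0, -5.7, 0]
    - [-0.0034, 0.0055, -0.0006, 0, 0, -5.7, 0]
    - [-0.0034, 0.0055, -0.0006, 0, 0, -5.7, 0]
    - [-0.0034, 0.0055, -0.0006, 0, 0, -5.7, 0]
    - [-0.0034, 0.0055, -0.0006, 0, 0, -5.7, 0]
    - [-0.0034, 0.0055, -0.0006, 0, 0, -5.7, 0]

```text
t: 13.63
eef_pos: [561.6, -28.3, 75.3]
tcp_rot: [3.137, -0.002, -2.444]
ft_force: [0.9, -2.2, 1.3]
opening: -0.0
```

Request:
servo_tool:
  plan:
    - [-0.005, -0.004, 0, 0, 0, 0, 0]
    - [-0.005, -0.004, 0, 0, 0, 0, 0]
    - [-0.004, -0.004, -0.005, 0, 0, 0, 0]
    - [0, 0, -0.02, 0, 0, 0, 0]
    - [0, 0, -0.02, 0, 0, 0, 0]
    - [0, 0, 0, 0, 0, 0, 0]

```text
t: 14.13
eef_pos: [582.6, -29.7, 118.2]
tcp_rot: [3.132, -0.007, -2.456]
ft_force: [0.2, -0.3, 1.1]
opening: 0.004
```

```bash
python3 -c "
from h import *
orb();wheel('w3.png')"
```

```text
t 14.13 rho 74.2 phi 2.9 yaw -140.7 rp [179.4  -0.4] z 118.2 F [ 0.2 -0.3  1.1] q6 -2.42
stroke world angle candidates [272. 274. 270. 268. 276. 266. 278. 264.] [0.99 0.99 0.99 0.99 0.97 0.94 0.73 0.66] bg 0.05
```

The stroke is at 271°, so the wheel has turned 464° in all. One more arc of about 250° is needed.

Request:
servo_tool:
  plan:
    - [0, 0, -0.001, 0, 0, 7.1, 0]
    - [0, 0, -0.001, 0, 0, 7.1, 0]
    - [0, 0, -0.001, 0, 0, 7.1, 0]
    - [0, 0, -0.001, 0, 0, 7.1, 0]
    - [0, 0, -0.001, 0, 0, 7.1, 0]
    - [0, 0, -0.001, 0, 0, 7.1, 0]
    - [0, 0, -0.001, 0, 0, 7.1, 0]
    - [0, 0, -0.001, 0, 0, 7.1, 0]

```text
t: 14.85
eef_pos: [581.5, -31.8, 118.1]
tcp_rot: [-3.14, -0.021, 2.823]
ft_force: [0.3, 0.3, -0.4]
opening: 0.004
```

Request:
servo_tool:
  plan:
    - [0, 0, -0.001, 0, 0, 7.1, 0]
    - [0, 0, -0.001, 0, 0, 7.1, 0]
    - [0, 0, -0.001, 0, 0, 7.1, 0]
    - [0, 0, -0.001, 0, 0, 7.1, 0]
    - [0, 0, -0.001, 0, 0, 7.1, 0]
    - [0, 0, -0.001, 0, 0, 7.1, 0]
    - [0, 0, -0.001, 0, 0, 7.1, 0]
    - [0, 0, -0.001, 0, 0, 7.1, 0]

```text
t: 15.52
eef_pos: [580.6, -33.8, 117.9]
tcp_rot: [-3.114, -0.014, 1.823]
ft_force: [0.4, 0.1, 0.3]
opening: 0.005
```

Request:
servo_tool:
  plan:
    - [0, 0, -0.002, 0, 0, 7.1, 0]
    - [0, 0, -0.002, 0, 0, 7.1, 0]
    - [0, 0, -0.002, 0, 0, 7.1, 0]
    - [0, 0, -0.002, 0, 0, 7.1, 0]
    - [0, 0, -0.002, 0, 0, 7.1, 0]
    - [0, 0, -0.002, 0, 0, 7.1, 0]
    - [0, 0, -0.002, 0, 0, 7.1, 0]
    - [0, 0, -0.002, 0, 0, 7.1, 0]

```text
t: 16.18
eef_pos: [579.9, -35.9, 125.8]
tcp_rot: [-3.106, 0.021, 0.823]
ft_force: [0.3, 0.2, 0.1]
opening: 0.008
```

```bash
python3 -c "
from h import *
orb();a=np.radians(93);path(*(C+68*np.array([np.cos(a),np.sin(a)])),125,-57,15)" | sed 's/np.float64//g'
```

```text
t 16.18 rho 71.4 phi -1.9 yaw 47.2 rp [-177.9    1.2] z 125.8 F [0.3 0.2 0.1] q6 0.57
[(0.0), (-0.0068), (0.0001), 0, 0, (6.94), 0]
[(-0.0008), (-0.0068), (0.0001), 0, 0, (6.94), 0]
[(-0.0016), (-0.0067), (0.0001), 0, 0, (6.94), 0]
[(-0.0024), (-0.0064), (0.0001), 0, 0, (6.94), 0]
[(-0.0032), (-0.0061), (0.0001), 0, 0, (6.94), 0]
[(-0.0039), (-0.0057), (0.0001), 0, 0, (6.94), 0]
[(-0.0045), (-0.0051), (0.0001), 0, 0, (6.94), 0]
[(-0.0051), (-0.0046), (0.0001), 0, 0, (6.94), 0]
[(-0.0056), (-0.0039), (0.0001), 0, 0, (6.94), 0]
[(-0.0061), (-0.0032), (0.0001), 0, 0, (6.94), 0]
[(-0.0064), (-0.0024), (0.0001), 0, 0, (6.94), 0]
[(-0.0066), (-0.0016), (0.0001), 0, 0, (6.94), 0]
[(-0.0068), (-0.0008), (0.0001), 0, 0, (6.94), 0]
[(-0.0068), (-0.0), (0.0001), 0, 0, (6.94), 0]
[(-0.0068), (0.0008), (0.0001), 0, 0, (6.94), 0]
```

Request:
servo_tool:
  plan:
    - [0, -0.0068, -0.001, -0.25, 0.2, 6.9, 0]
    - [-0.0008, -0.0068, -0.001, -0.25, 0.2, 6.9, 0]
    - [-0.0016, -0.0067, -0.001, -0.25, 0.2, 6.9, 0]
    - [-0.0024, -0.0064, -0.001, -0.25, 0.2, 6.9, 0]
    - [-0.0032, -0.0061, -0.001, -0.25, 0.2, 6.9, 0]
    - [-0.0039, -0.0057, -0.001, -0.2, 0.3, 6.9, 0]
    - [-0.0045, -0.0051, -0.001, 0, 0.3, 6.9, 0]
    - [-0.0051, -0.0046, -0.001, 0, 0.3, 6.9, 0]

```text
t: 16.85
eef_pos: [539.0, 0.7, 127.3]
tcp_rot: [3.137, 0.007, -0.176]
ft_force: [1.0, 0.9, -0.4]
opening: 0.001
```

Request:
servo_tool:
  plan:
    - [-0.0056, -0.0039, 0, 0, 0.2, 6.9, 0]
    - [-0.0061, -0.0032, 0, 0, 0.2, 6.9, 0]
    - [-0.0064, -0.0024, 0, 0, 0.2, 6.9, 0]
    - [-0.0066, -0.0016, 0, 0, 0.2, 6.9, 0]
    - [-0.0068, -0.0008, 0, 0, 0.2, 6.9, 0]
    - [-0.0068, 0, 0.003, 0, 0.2, 6.9, 0]
    - [-0.0068, 0.0008, 0.004, 0, 0, 6.9, 0]

```text
t: 17.43
eef_pos: [503.3, 34.7, 114.6]
tcp_rot: [3.138, -0.013, -1.051]
ft_force: [-0.6, -0.7, -0.6]
opening: 0.005
```

```bash
python3 -c "
from h import *
orb()"
```

```text
t 17.43 rho 68.4 phi 94.4 yaw -60.2 rp [179.8  -0.8] z 114.6 F [-0.6 -0.7 -0.6] q6 2.58
```

Request:
servo_tool:
  plan:
    - [0.001, 0.0005, 0.011, 0, -0.2, 0, 0]
    - [0.001, 0.0005, 0.011, 0, -0.2, 0, 0]
    - [0.001, 0.0005, 0.009, 0, -0.2, 0, 0]
    - [0.0012, 0.0062, -0.001, 0, 0, -7, 0]
    - [0.0012, 0.0062, -0.001, 0, 0, -7, 0]
    - [0.0005, 0.0062, -0.001, 0, 0, -7, 0]
    - [-0.0008, 0.0056, -0.0008, 0, 0, -7, 0]
    - [-0.0012, 0.0056, -0.0008, 0, 0, -7, 0]

```text
t: 18.1
eef_pos: [474.7, 14.2, 79.7]
tcp_rot: [3.137, 0.022, -0.445]
ft_force: [-4.6, 8.8, 5.4]
opening: 0.006
```

```bash
python3 -c "
from h import *
orb()"
```

```text
t 18.1 rho 58.5 phi 125.3 yaw -25.5 rp [179.7   1.3] z 79.7 F [-4.6  8.8  5.4] q6 1.9
```

Request:
servo_tool:
  plan:
    - [-0.0016, 0.006, 0, 0, 0.3, -7, 0]
    - [-0.0016, 0.006, 0, 0, 0.3, -7, 0]
    - [-0.0016, 0.006, 0, 0, 0.3, -7, 0]
    - [-0.0016, 0.006, 0, 0, 0.3, -7, 0]

```text
t: 18.43
eef_pos: [458.5, -6.1, 77.1]
tcp_rot: [-3.136, 0.01, 0.056]
ft_force: [-1.6, 2.8, 2.1]
opening: 0.004
```

```bash
python3 -c "
from h import *
orb()"
```

```text
t 18.43 rho 57.1 phi 151.3 yaw 3.2 rp [-179.7    0.6] z 77.1 F [-1.6  2.8  2.1] q6 1.35
```

Request:
servo_tool:
  plan:
    - [-0.0018, 0.006, -0.0007, -0.1, 0.1, -7, 0]
    - [-0.0018, 0.006, -0.0007, -0.1, 0.1, -7, 0]
    - [-0.0018, 0.006, -0.0007, -0.1, 0.1, -7, 0]
    - [-0.002, 0.006, -0.0007, -0.1, 0.1, -7, 0]
    - [-0.0022, 0.0059, -0.0007, -0.1, 0.1, -7, 0]
    - [-0.0024, 0.0058, -0.0007, -0.1, 0.1, -7, 0]

```text
t: 18.93
eef_pos: [453.3, -44.0, 76.6]
tcp_rot: [-3.128, 0.006, 0.805]
ft_force: [-1.8, 0.7, 2.6]
opening: 0.002
```

```bash
python3 -c "
from h import *
orb()"
```

```text
t 18.93 rho 56.2 phi -169.3 yaw 46.1 rp [-179.2    0.4] z 76.6 F [-1.8  0.7  2.6] q6 0.52
```

Request:
servo_tool:
  plan:
    - [-0.0025, 0.0058, -0.0007, -0.1, 0, -7, 0]
    - [-0.0025, 0.0058, -0.0007, -0.1, 0, -7, 0]
    - [-0.0026, 0.0058, -0.0007, -0.1, 0, -6.5, 0]
    - [-0.0028, 0.0057, -0.0007, -0.1, 0, -6.5, 0]
    - [-0.003, 0.0056, -0.0007, -0.1, 0, -6.5, 0]
    - [-0.003, 0.0056, -0.0007, -0.1, 0, -6.5, 0]
    - [-0.0031, 0.0056, -0.0007, 0, 0, -6, 0]

```text
t: 19.52
eef_pos: [477.2, -79.5, 75.9]
tcp_rot: [-3.121, -0.007, 1.637]
ft_force: [-1.8, 1.8, 1.6]
opening: 0.002
```

```bash
python3 -c "
from h import *
orb()"
```

```text
t 19.52 rho 55.6 phi -124.2 yaw 93.8 rp [-178.8   -0.4] z 75.9 F [-1.8  1.8  1.6] q6 -0.37
```

Request:
servo_tool:
  plan:
    - [-0.0027, 0.0058, -0.0008, -0.2, 0, -6.2, 0]
    - [-0.0027, 0.0058, -0.0008, -0.2, 0, -6.2, 0]
    - [-0.0027, 0.0058, -0.0008, -0.2, -0.1, -6.2, 0]
    - [-0.0027, 0.0058, -0.0008, -0.2, -0.1, -6.2, 0]
    - [-0.0028, 0.0058, -0.0008, -0.2, -0.1, -6.2, 0]
    - [-0.0029, 0.0057, -0.0008, 0, -0.1, -6.2, 0]
    - [-0.003, 0.0057, -0.0008, 0, -0.1, -6.2, 0]

```text
t: 20.1
eef_pos: [520.0, -86.4, 75.8]
tcp_rot: [-3.138, -0.011, 2.425]
ft_force: [-2.4, -0.9, 0.7]
opening: 0.004
```

```bash
python3 -c "
from h import *
orb()"
```

```text
t 20.1 rho 54.2 phi -77.7 yaw 138.9 rp [-179.8   -0.6] z 75.8 F [-2.4 -0.9  0.7] q6 -1.15
```

Request:
servo_tool:
  plan:
    - [-0.003, 0.0056, -0.0008, 0, -0.1, -6.2, 0]
    - [-0.003, 0.0056, -0.0008, 0, -0.1, -6.2, 0]
    - [-0.003, 0.0056, -0.0008, 0, -0.1, -6.2, 0]
    - [-0.003, 0.0056, -0.0008, 0, -0.1, -6.2, 0]
    - [-0.003, 0.0056, -0.0008, 0, -0.1, -6.2, 0]
    - [-0.003, 0.0056, -0.0008, 0, -0.1, -6.2, 0]
    - [-0.003, 0.0056, -0.0008, 0, -0.1, -6.2, 0]

```text
t: 20.68
eef_pos: [554.1, -61.4, 75.6]
tcp_rot: [3.14, -0.006, -3.071]
ft_force: [-1.0, -0.9, 1.9]
opening: 0.002
```

```bash
python3 -c "
from h import *
orb()"
```

```text
t 20.68 rho 53.4 phi -31.4 yaw -176.0 rp [179.9  -0.3] z 75.6 F [-1.  -0.9  1.9] q6 -1.87
```

Request:
servo_tool:
  plan:
    - [-0.0031, 0.0057, -0.0006, 0, 0, -5.5, 0]
    - [-0.0031, 0.0057, -0.0006, 0, 0, -5.5, 0]
    - [-0.0031, 0.0057, -0.0006, 0, 0, -5.5, 0]
    - [-0.0031, 0.0057, -0.0006, 0, 0, -5.5, 0]
    - [-0.0031, 0.0057, -0.0006, 0, 0, -5.5, 0]
    - [-0.0031, 0.0057, -0.0006, 0, 0, -5.5, 0]
    - [-0.003, 0.0057, -0.0006, 0, 0, -5.5, 0]

```text
t: 21.27
eef_pos: [561.1, -19.1, 74.4]
tcp_rot: [3.134, -0.007, -2.372]
ft_force: [-0.4, -1.4, 0.2]
opening: 0.005
```

Request:
servo_tool:
  plan:
    - [-0.006, -0.003, 0, 0, 0, 0, 0]
    - [-0.006, -0.003, 0, 0, 0, 0, 0]
    - [-0.005, -0.003, -0.005, 0, 0, 0, 0]
    - [0, 0, -0.02, 0, 0, 0, 0]
    - [0, 0, -0.02, 0, 0, 0, 0]
    - [0, 0, -0.001, 0, 0, 0, 0]

```text
t: 21.77
eef_pos: [583.2, -13.9, 118.5]
tcp_rot: [3.129, -0.01, -2.385]
ft_force: [0.1, 0.0, 0.1]
opening: 0.002
```

```bash
python3 -c "
from h import *
orb();wheel('w4.png')"
```

```text
t 21.77 rho 77.2 phi 14.7 yaw -136.6 rp [179.3  -0.6] z 118.5 F [0.1 0.  0.1] q6 -2.46
stroke world angle candidates [176. 172. 174. 178. 170. 180. 168. 182.] [0.98 0.98 0.98 0.98 0.97 0.94 0.84 0.66] bg 0.05
```

View pics/w4.png

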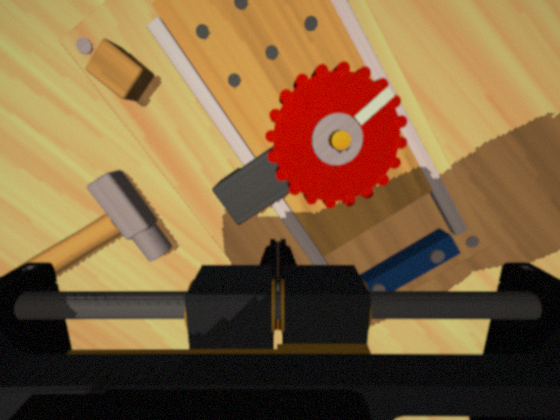

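The wrist view shows the stroke at world angle about 175°, so the wheel has turned about 728° (two turns plus 8°), and the pin is higher. Offcut and hammer are undisturbed. Now I go to the plate's right end.

```bash
python3 -c "
from h import *
s=env.state()
w=np.degrees(s['tcp_rot'][2])%360;n=21;dw=(77-w)/n;d=(np.array([469,-204])-s['eef_pos'][:2])/n
for i in range(n):
    a=np.radians(w+dw*i);print(i,round((np.cos(a)*d[0]+np.sin(a)*d[1])/1000,4),round((np.sin(a)*d[0]-np.cos(a)*d[1])/1000,4),round(-dw,2))"
```

```text
0 0.0102 -0.0029 6.97
1 0.0097 -0.0041 6.97
2 0.0092 -0.0052 6.97
3 0.0085 -0.0063 6.97
4 0.0076 -0.0073 6.97
5 0.0067 -0.0081 6.97
6 0.0057 -0.0089 6.97
7 0.0045 -0.0095 6.97
8 0.0033 -0.01 6.97
9 0.0021 -0.0103 6.97
10 0.0008 -0.0105 6.97
11 -0.0004 -0.0105 6.97
12 -0.0017 -0.0104 6.97
13 -0.003 -0.0101 6.97
14 -0.0042 -0.0097 6.97
15 -0.0053 -0.0091 6.97
16 -0.0064 -0.0084 6.97
17 -0.0074 -0.0076 6.97
18 -0.0082 -0.0066 6.97
19 -0.009 -0.0056 6.97
20 -0.0096 -0.0044 6.97
```

Request:
servo_tool:
  plan:
    - [0.0102, -0.0029, -0.001, 0, 0, 7, 0]
    - [0.0097, -0.0041, -0.001, 0, 0, 7, 0]
    - [0.0092, -0.0052, -0.001, 0, 0, 7, 0]
    - [0.0085, -0.0063, -0.001, 0, 0, 7, 0]
    - [0.0076, -0.0073, -0.001, 0, 0, 7, 0]
    - [0.0067, -0.0081, -0.001, 0, 0, 7, 0]
    - [0.0057, -0.0089, -0.001, 0, 0, 7, 0]
    - [0.0045, -0.0095, -0.001, 0, 0, 7, 0]

```text
t: 22.48
eef_pos: [537.9, -88.3, 120.1]
tcp_rot: [-3.14, -0.022, 2.897]
ft_force: [0.5, -0.0, 0.4]
opening: 0.006
```

Request:
servo_tool:
  plan:
    - [0.0033, -0.01, -0.001, 0, 0, 7, 0]
    - [0.0021, -0.0103, -0.001, 0, 0, 7, 0]
    - [0.0008, -0.0105, -0.001, 0, 0, 7, 0]
    - [-0.0004, -0.0105, -0.001, 0, 0, 7, 0]
    - [-0.0017, -0.0104, -0.001, 0, 0, 7, 0]
    - [-0.003, -0.01, -0.001, 0, 0, 7, 0]
    - [-0.0042, -0.0097, -0.001, 0, 0, 7, 0]
    - [-0.0053, -0.0091, -0.001, 0, 0, 7, 0]

```text
t: 23.15
eef_pos: [489.3, -163.4, 122.5]
tcp_rot: [-3.116, -0.016, 1.897]
ft_force: [-0.0, 0.0, 0.0]
opening: 0.004
```

```bash
python3 -c "
from h import *
orb();path(469,-204,105,77,6)" | sed 's/np.float64//g'
```

```text
t 23.15 rho 131.3 phi -98.4 yaw 108.7 rp [-178.5   -0.9] z 122.5 F [-0.  0.  0.] q6 -0.77
[(-0.0053), (-0.0054), (0.0029), 0, 0, (5.28), 0]
[(-0.0058), (-0.0049), (0.0029), 0, 0, (5.28), 0]
[(-0.0062), (-0.0043), (0.0029), 0, 0, (5.28), 0]
[(-0.0066), (-0.0037), (0.0029), 0, 0, (5.28), 0]
[(-0.0069), (-0.0031), (0.0029), 0, 0, (5.28), 0]
[(-0.0072), (-0.0024), (0.0029), 0, 0, (5.28), 0]
```

Request:
servo_tool:
  plan:
    - [-0.0053, -0.0054, 0.001, -0.2, -0.2, 5.3, 0]
    - [-0.0058, -0.0049, 0.001, -0.3, -0.2, 5.3, 0]
    - [-0.0062, -0.0043, 0.001, -0.3, -0.2, 5.3, 0]
    - [-0.0066, -0.0037, 0.001, -0.3, -0.2, 5.3, 0]
    - [-0.0069, -0.0031, 0.001, -0.3, -0.1, 5.3, 0]
    - [-0.006, -0.0024, 0.001, -0.3, 0, 5, 0]
    - [0, 0, -0.001, 0, 0, 0, 0]

```text
t: 23.73
eef_pos: [465.9, -206.7, 112.3]
tcp_rot: [-3.141, 0.006, 1.296]
ft_force: [-0.7, 0.7, 0.5]
opening: 0.001
```

```bash
python3 -c "
from h import *
go(469,-204,26,77);orb();c=snap('wrist','w5.png')
s=env.state();p=s['eef_pos'].copy();p[2]=18;print('below tip',proj(c,p))
im=c['img'];b,g,r=[im[...,i].astype(int) for i in range(3)]"
```

```text
pos [ 465.9 -206.7  112.3] rot [-179.9    0.3   74.3] total [0.0034 0.0022 0.0863] n 3 row [0.0011 0.0007 0.0288] wz -2.7 t 23.73 F [-0.7  0.7  0.5] q [-0.54  0.47  1.95 -0.01  0.72 -0.26] open 0.0
t 23.73 rho 178.3 phi -103.8 yaw 74.3 rp [-179.9    0.3] z 112.3 F [-0.7  0.7  0.5] q6 -0.26
below tip [[277.71242481 213.05549057]]
```

View pics/w5.png

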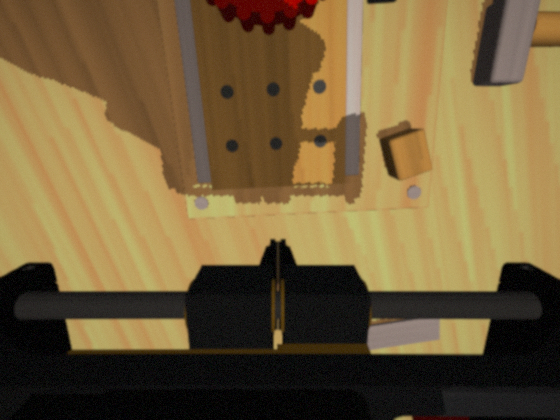

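The wrist view shows the plate's end edge at row about 187, between the rails at columns 205–350, so the tip at column 278 is central. The base edge is near row 212.

```bash
python3 -c "
from h import *
c=load('w5.png');p=env.state()['eef_pos'][:2];q=unproj(c,[(278,186)],36)[0];b=unproj(c,[(278,212)],18)[0];print('plate end',q,'base edge',b)
th=np.radians(-12.9);y=np.array([-np.sin(th),np.cos(th)]);x=np.array([np.cos(th),np.sin(th)])
for v in(q[:2],b[:2],p): print('jig x,y',((v-C)@x).round(1),((v-C)@y).round(1))"
```

```text
plate end [ 474.27587653 -178.90398938   36.        ] base edge [ 466.81819404 -205.5369017    18.        ]
jig x,y -0.9 -149.4
jig x,y -2.2 -177.0
jig x,y -2.5 -178.0
```

Request:
servo_tool:
  plan:
    - [0, 0, 0.015, 0, 0, -1, 0]
    - [0, 0, 0.015, 0, 0, -1, 0]
    - [0, 0, 0.015, 0, 0, -0.7, 0]
    - [0, 0, 0.012, 0, 0, 0, 0]
    - [0, 0, 0.005, 0, 0, 0, 0]
    - [0, 0, 0, 0, 0, 0, 0]

```text
t: 24.28
eef_pos: [468.1, -206.2, 47.5]
tcp_rot: [-3.14, 0.006, 1.365]
ft_force: [0.0, 0.6, -0.3]
opening: 0.004
```

```bash
cat >> h.py <<'E'
def jg():
    s=env.state();th=np.radians(-12.9);p=s['eef_pos'];v=p[:2]-C;x=np.array([np.cos(th),np.sin(th)]);y=np.array([-x[1],x[0]]);f=s['ft_force']
    print('t',round(s['t'],2),'jig',(v@x).round(1),(v@y).round(1),'z',p[2].round(1),'rpy',np.degrees(s['tcp_rot']).round(1),'F jig',(f[:2]@x).round(1),(f[:2]@y).round(1),f[2].round(1))
E
python3 -c "
from h import *
jg()"
```

```text
t 24.28 jig -0.8 -177.4 z 47.5 rpy [-179.9    0.3   78.2] F jig -0.1 0.6 -0.3
```

Request:
servo_tool:
  plan:
    - [0, 0, 0.007, 0, 0, 0, 0]
    - [0, 0, 0.007, 0, 0, 0, 0]
    - [0.002, 0, 0.006, 0, 0, 0, 0]
    - [0.004, 0, -0.0005, 0, 0, 0, 0]
    - [0.004, 0, -0.0005, 0, 0, 0, 0]

```text
t: 24.7
eef_pos: [471.1, -196.3, 27.5]
tcp_rot: [3.141, 0.006, 1.367]
ft_force: [-0.3, 0.2, -0.3]
opening: 0.006
```

```bash
python3 -c "
from h import *
jg()"
```

```text
t 24.7 jig -0.1 -167.0 z 27.5 rpy [180.    0.4  78.3] F jig -0.3 0.1 -0.3
```

Request:
servo_tool:
  plan:
    - [0.004, 0, -0.0003, 0, 0, 0, 0]
    - [0.004, 0, -0.0003, 0, 0, 0, 0]
    - [0.004, 0, -0.0003, 0, 0, 0, 0]
    - [0.004, 0, -0.0003, 0, 0, 0, 0]
    - [0.004, 0, -0.0003, 0, 0, 0, 0]
    - [0.004, 0, -0.0003, 0, 0, 0, 0]

```text
t: 25.2
eef_pos: [477.0, -170.2, 30.4]
tcp_rot: [3.14, 0.007, 1.368]
ft_force: [0.5, -2.4, -0.0]
opening: 0.004
```

```bash
python3 -c "
from h import *
jg()"
```

```text
t 25.2 jig -0.2 -140.3 z 30.4 rpy [179.9   0.4  78.4] F jig 1.0 -2.2 -0.0
```

Request:
servo_tool:
  plan:
    - [0.004, 0, 0.0008, 0, 0, 0, 0]
    - [0.004, 0, 0.0008, 0, 0, 0, 0]
    - [0.004, 0, 0.0005, 0, 0, 0, 0]
    - [0.002, 0, 0, 0, 0, 0, 0]
    - [0.002, 0, 0, 0, 0, 0, 0]

```text
t: 25.62
eef_pos: [481.4, -153.2, 28.9]
tcp_rot: [3.137, 0.008, 1.369]
ft_force: [-1.2, -3.3, 2.1]
opening: 0.004
```

```bash
python3 -c "
from h import *
jg()"
```

```text
t 25.62 jig 0.3 -122.7 z 28.9 rpy [179.7   0.5  78.4] F jig -0.5 -3.5 2.1
```

Request:
servo_tool:
  plan:
    - [0.0015, 0, 0, 0, 0, 0, 0]
    - [0.0015, 0, 0, 0, 0, 0, 0]
    - [0.0015, 0, 0, 0, 0, 0, 0]

```text
t: 25.87
eef_pos: [482.5, -148.7, 29.0]
tcp_rot: [3.137, 0.009, 1.369]
ft_force: [-6.6, -20.2, 2.3]
opening: 0.004
```

Request:
servo_tool:
  plan:
    - [0.001, 0, 0, 0, 0, 0, 0]
    - [0.001, 0, 0, 0, 0, 0, 0]

```text
t: 26.03
eef_pos: [482.5, -148.8, 29.0]
tcp_rot: [3.137, 0.012, 1.371]
ft_force: [-6.7, -14.3, 1.7]
opening: 0.004
```

```bash
python3 -c "
from h import *
jg()"
```

```text
t 26.03 jig 0.3 -118.2 z 29.0 rpy [179.7   0.7  78.5] F jig -3.3 -15.5 1.7
```

The plate stopped at the expected place (force rises to 20 N, no further motion). I back off and look.

Request:
servo_tool:
  plan:
    - [-0.004, 0, 0, 0, 0, 0, 0]
    - [-0.006, 0, 0, 0, 0, 0, 0]
    - [-0.008, 0, 0, 0, 0, 0, 0]
    - [-0.01, 0, -0.01, 0, 0, 0, 0]
    - [0, 0, -0.03, 0, 0, 0, 0]
    - [0, 0, -0.03, 0, 0, 0, 0]
    - [0, 0, -0.03, 0, 0, 0, 0]
    - [0, 0, -0.03, 0, 0, 0, 0]

```text
t: 26.7
eef_pos: [472.4, -176.5, 157.3]
tcp_rot: [-3.131, 0.005, 1.369]
ft_force: [-0.0, 0.5, 0.2]
opening: 0.003
```

```bash
python3 -c "
from h import *
jg();snap('wrist','w6.png')"
```

```text
t 26.7 jig -3.3 -147.5 z 157.3 rpy [-179.4    0.3   78.4] F jig -0.1 0.5 0.2
```

Request:
servo_tool:
  plan:
    - [-0.035, 0, -0.005, 0, 0, 0, 0]
    - [-0.035, 0, -0.005, 0, 0, 0, 0]
    - [-0.035, 0, -0.005, 0, 0, 0, 0]
    - [-0.035, 0, -0.005, 0, 0, 0, 0]
    - [-0.035, 0, -0.005, 0, 0, 0, 0]
    - [-0.035, 0, -0.005, 0, 0, 0, 0]
    - [-0.02, 0, 0, 0, 0, 0, 0]
    - [0, 0, 0, 0, 0, 0, 0]

```text
t: 27.42
eef_pos: [425.4, -413.8, 198.6]
tcp_rot: [3.138, 0.008, 1.373]
ft_force: [0.1, 0.5, -0.7]
opening: 0.004
```

```bash
python3 -c "
from h import *
jg();wheel('top2.png','top')
a=cv2.imread('pics/w6.png');im=cv2.imread('pics/top2.png');im=cv2.resize(im[180:300,215:375],None,fx=5,fy=5,interpolation=cv2.INTER_CUBIC);cv2.imwrite('pics/top2c.png',im)"
```

```text
t 27.42 jig 3.9 -389.3 z 198.6 rpy [179.8   0.4  78.7] F jig -0.0 0.5 -0.7
stroke world angle candidates [176. 174. 178. 172. 170. 180. 168. 182.] [1.05 1.04 1.01 1.   0.89 0.81 0.72 0.58] bg 0.23
```

View pics/top2c.png

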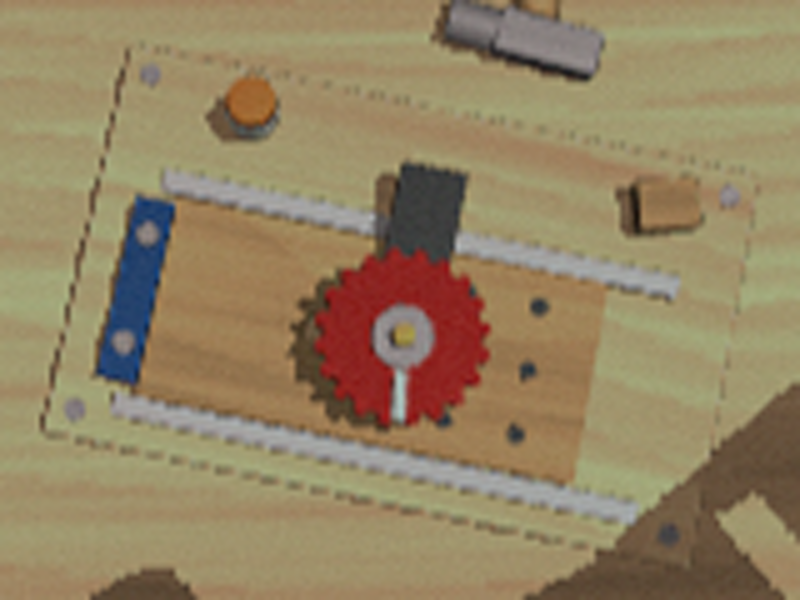

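The final view shows the plate's left end flush with the blue stop (x≈140–175) and the stroke at about 175°. Jar, offcut and hammer are unmoved, and the arm is clear. I hand the job in.

```bash
python3 -c "
from h import *
print(env.job_done(), env.state()['t'])"
```

```text
the job is handed in; nothing more can be done
the job is handed in; nothing more can be done
```

I unscrewed the wheel in three fingertip arcs round its rim (about 216°, 248° and 264°). Then I pushed the plate from its right end along the rails, about 42 mm, to the blue stop, and handed the job in at about 27.5 s of the 72 s allowed.

- **Wheel:** the white stroke is at about 175°, against about 167° at the start, so the wheel has turned about 728°, two turns plus 8°, within the 45° allowed. The plate sliding free also rules out a single turn, since the pin would still have locked it.
- **Plate:** its push ended with the force rising to about 20 N and no further motion. The last top view shows no gap at the stop.
- **Other things:** jar, offcut and hammer look unmoved in the last top view, which was cropped to the jig. I did not re-check tape, glue, clamp and square, but the arm only passed well above or away from them.
- **Forces:** the highest force I read was about 20 N at the wrist. During the second and third arcs the fingertip briefly pressed on the rim with about 10 to 18 N.
- **Failed check:** the first top-camera look at the wheel was hidden by the arm, so I used the wrist camera instead.

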